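Pop the battery hatch of the ring-light pack

ROBOT

A 6-joint arm with a two-finger parallel gripper is mounted at the origin on the work surface. World frame = base frame: x ahead of the robot, y to its left, z up, the work surface at z = 0. Lengths are in mm, angles in rad, forces in N, time in s.
With the tool pointing down it reaches from about 350 to 775 mm from the base axis. Payload 7.3 kg.
Tool frame: the origin (TCP) lies at the very end of the fingers, on their centre line; the grasp point (between the pads) lies 19 mm behind it; z points along the fingers, y is the line along which they close (so a half turn about z gives the same grasp; the last joint's range is limited). The gripper opens to 92 mm and grips with 3 to 60 N. Pads are 19 mm wide; open, the fingers measure 130 mm over their backs; the gripper's body (75 mm by 190 mm) begins 47 mm behind the grasp point.
Start: joints at [1.129, 0.342, 1.524, -0, 1.275, -0.146], TCP at [153.025, 502.223, 226.741] pointing down, gripper open.
Joint ranges: [-2.53, 2.53], [-0.77, 2.02], [0.04, 2.7], [-1, 4.14], [0.28, 2.66], [-3.11, 3.11]. Speed limits (rad/s): [2.57, 2.57, 3.14, 3.14, 3.14, 3.14].

INTERFACE

Orientations are given as [roll, pitch, yaw] about the fixed x, y, z axes, in that order (R = Rz(yaw) Ry(pitch) Rx(roll)).
In Python, from plant import * gives the robot as it stands.
- The arm moves only by the tool arm_command, never from a script. Its arguments are lists of equal length, an entry for each row: "gripper": the finger opening in mm, from 0 to 91.8; "dp": the shift along the tool's x, y, z in units of 25 mm (1.0 is 25 mm), a list of three; "twist": the turn about the tool's z in units of 5 degrees (1.0 is 5 degrees). A call has exactly 5 rows; each row shifts and turns the commanded pose from where the row before left it, along the tool's axes as they then stand; what a row does not reach is not made up. A row lasts 1/8 s, in which the tool goes at most 62.5 mm and 10.7 degrees, less where a joint would pass 70% of its speed; a pose out of reach is approached as far as the arm can. A call is refused whole if a number of a shift passes 1 or a number of a turn 1, either way. A call with a gripper value outside its range is refused whole. The fingers move at their own pace and stop on an object; the grip force is fixed at half the most. Time passes only in rows, so rows that do not move let the fingers close, or fill a call up. It gives the time, the measured TCP pose, the force, the opening and the grip force at its end, in the units of the state.
- get_obs(): the state, without advancing time (a new reading comes with each control period).
- capture(name): name is "scene" or "top" or "wrist"; returns the picture (420x560x3 uint8, red, green, blue); there is no depth.
- get_calibration(name): a dict with "mtx" (3x3 intrinsics, pixels), "position" and "attitude" of the camera in the world; the wrist camera has in their place "mount" (4x4, takes a point from camera to tool coordinates, whose origin is the TCP and whose axes are the flange's). Camera axes: x right, y down, z forward; pixel columns grow to the right and rows downward; lengths in mm; the calibration is good to about 2 mm. A picture is of the moment at which its call begins: read the wrist's pose just before it. get_calibration takes no time and is no camera call.
- close_job(): hands the job in; it is judged then, once.
The state is a dict: "time": time; "joint_positions": joint angles; "dq": joint speeds; "tau": joint torques, N m; "tool_pos": TCP position; "tcp_rot": TCP orientation; "contact_force": force on the tool from outside, world axes, zero at the start; "moment": the same for the moment, N m; "grip_width": finger opening in mm; "finger_force": force on a finger pad.
Only numpy, scipy, OpenCV 4.12 (cv2) and the standard library are available. Lean on these libraries where they do the work, as an engineer would, in place of code of your own. Each camera call takes 0.05 s, during which the arm holds its last target. There are 200 camera calls.

TASK

The microscope's ring light has run flat, so open the battery hatch of its power pack, the box with the round dimmer knob on top: with a fingertip press the ribbed pad at the front of the hatch once, right down to its stop, and let the hatch spring up by itself. Then keep your hand a hand's breadth away for at least two seconds and see that the hatch stays wide open. Do not pry, hold or push back the opened hatch, pick nothing up, and leave the recorder box's similar hatch, the dimmer setting and everything lying about as they are.

Things in the scene. Friction and masses are not known exactly. Their poses are not given: they have to be found in the camera images.
- lamp_pack: Ring-light power pack: fixed cream box 150 (x) x 160 (y) x 80 (z) mm; its top face is 80 mm above the bench. Origin: centre of its underside; its own -x is the front, facing the robot. Its left half (+y) carries the battery hatch; its right half is a flat deck with a round black dimmer knob (34 mm across, 17 mm tall, at x -35, y -40 mm) and behind that a small vial.
- lamp_hatch (a joint): Angle (rad) of the pack's battery hatch about its far edge. 0: shut, latched (may read a few thousandths). Pressing its front down goes negative against a spring of about 4.1 N at the pad; the push-push latch lets go at about -0.042 (3.3 mm at the pad), solid stop at -0.075 (6 mm). As the finger rises the flap follows, springing up in about a second to 1.4, where the spring keeps it.
- lamp_hatch_press (a point): Centre of the press pad (four low ribs, 34 mm wide) on top of the hatch, a dark flush flap 93 (x) x 64 (y) x 4 mm, hinged at its far edge; its front edge is level with the pack's front. The pad is 16 mm behind that edge, 79 mm before the hinge, at x -59, y 36, z 80 mm of the pack when shut. It moves with the flap, which stands 93 mm above the pack when open. A second press would latch it.
- lamp_hatch_shut (a point): Point fixed to the pack (x = -59, y = +36, z = 80 mm): where the press pad's centre lies while the hatch is shut. Does not move with the flap.
- dimmer_pointer (a point): Pointer tip on top of the pack's black dimmer knob, 15 mm from the knob's axis, 97 mm above the bench; it shows the dimmer setting, which is to stay.
- recorder: Recorder box: same cream housing 150 x 160 x 80 mm, fixed, origin at the centre of its underside, -x its front; it has a small dark screen and four keys on the left of its top instead of a knob. The two boxes stand side by side 0.3 to 0.54 m apart, either one on the left.
- recorder_hatch (a joint): Angle of the recorder's own flap (same size and latch, centred at y = -36 mm of the recorder), rad; 0 = shut. To be left alone.
- deck_vial: Capped glass vial, 25 mm across, 48 mm high, standing on the rear of the power pack's deck, right of the hatch (about x 40, y -45 mm of the pack). Origin: centre of its underside.
- spare_battery: Grey spare battery block 40 x 72 x 21 mm lying on the bench in front of the boxes. Origin: centre of its underside.
- floor_vial: Capped glass vial, 30 mm across, 60 mm high, standing on the bench in front of the boxes. Origin: centre of its underside.
- tweezers: Steel tweezers, 125 mm long, 13 mm wide, 6 mm high, lying between the two boxes, roughly along x. Origin: under their middle.
- petri_dish: Glass Petri dish, 96 mm across, 16 mm high, behind the boxes. Origin: centre of its underside.
- beaker: Glass beaker, 68 mm across, 90 mm high, behind the boxes. Origin: centre of its underside.
- sample_box: Clear sample box with a white lid, 59 x 45 x 26 mm, left of the boxes. Origin: centre of its underside.
- loupe: Black round loupe, 42 mm across, 26 mm high, right of the boxes. Origin: centre of its underside.

How it is judged (in metres and radians):
On the way, in this order (a step that is already met when the one before it is completed fails the run):
1. the pack's battery hatch is pressed down past the latch's release (value of joint lamp_hatch below -0.035 rad), for 0.02 s.
2. the hatch stands wide open by itself for two seconds, the hand at least 80 mm from where the pad was and touching nothing of the pack (value of joint lamp_hatch above 1.2 rad and not (contact force between any of the fingers, the arm and lamp_pack above 0.2 N) and distance between the grasp point and lamp_hatch_shut above 0.08 m), for 2 s.
At the end, for the whole second after the job is handed in: The pack's battery hatch stands open beyond 1.2 rad and still (below 0.1 rad/s), untouched, the grasp point more than 80 mm from where the pad was; the recorder's hatch is shut (below 0.05 rad), the dimmer pointer within 5 mm and every loose thing within 20 mm of where it was and upright (all of step 2 and velocity of joint lamp_hatch between -0.1 and 0.1 rad/s and value of joint recorder_hatch below 0.05 rad and distance of dimmer_pointer from where it was at the start of the episode below 0.005 m and distance of each of deck_vial, spare_battery, floor_vial, tweezers, petri_dish, beaker, sample_box, loupe from where it was at the start of the episode below 0.02 m and angle between each of deck_vial, spare_battery, floor_vial, tweezers, petri_dish, beaker, sample_box, loupe's own z axis and vertical below 0.3 rad).
It fails at once if the popped hatch is pushed back down to its latch (a second press) (value of joint lamp_hatch between 0.04 and 0.1 rad and velocity of joint lamp_hatch below -0.08 rad/s and contact force between any of the fingers, the arm and lamp_pack above 1 N).
It fails at once if the opened hatch is pulled, pinched or held with more than 12 N (value of joint lamp_hatch above 0.2 rad and contact force between any of the fingers, the arm and lamp_pack above 12 N).
It fails at once if the power pack is pressed with more than 60 N (contact force between any of the fingers, the arm and lamp_pack above 60 N).
It fails at once if the recorder's hatch is pressed or popped, or the dimmer is turned (value of joint recorder_hatch above 0.1 rad or value of joint recorder_hatch below -0.03 rad or distance of dimmer_pointer from where it was at the start of the episode above 0.005 m).
It fails at once if a loose thing is lifted, carried or pushed more than 20 mm (distance of any of deck_vial, spare_battery, floor_vial, tweezers, petri_dish, beaker, sample_box, loupe from where it was at the start of the episode above 0.02 m).
It also fails if it takes over 32 s, if anything falls off the work surface, if the arm or the gripper's body presses on something with over 40 N, if the wrist force passes 120 N, or if a joint passes its speed limit or range.

## Working session

There is one attempt and no reset: what is moved stays moved. The work goes in short steps, Python scripts to look and compute and a tool call to move; the robot and the scene stay as the last step left them, time stands still between calls to the robot, and variables do not carry over. Pictures are saved under pics/ and viewed, at most 10 in all, crops included, and the job is handed in when it is done.

Besides the shell and the picture viewer there is one more tool, called after "Request:" as name([rows], argument=value, ...), one row to a line, values as JSON. arm_command: Moves the arm, as the interface text tells. Its arguments: {"type":"object","properties":{"gripper":{"type":"array"},"dp":{"type":"array"},"twist":{"type":"array"}},"required":["gripper","dp","twist"]}

```bash
mkdir -p pics; ls; python3 - <<'E'
from plant import *
import cv2
for n in("top","scene"):
    cv2.imwrite(f"pics/{n}0.png",cv2.cvtColor(capture(n),cv2.COLOR_RGB2BGR)); print(n,get_calibration(n))
print(get_calibration("wrist"));print(get_obs())
E
```

```text
pics
top {'mtx': array([[493.81864466,   0.        , 279.66669147],
       [  0.        , 493.81864466, 205.82058142],
       [  0.        ,   0.        ,   1.        ]]), 'position': array([4.62092306e+02, 3.98010960e-01, 1.64220709e+03]), 'attitude': array([-3.06504749,  0.019816  , -1.5985552 ])}
scene {'mtx': array([[502.00518482,   0.        , 276.96164515],
       [  0.        , 502.00518482, 207.94377011],
       [  0.        ,   0.        ,   1.        ]]), 'position': array([1131.95318687,  439.00296288, 1105.71218579]), 'attitude': array([-2.52640698,  0.01628242,  2.21212204])}
{'mtx': array([[292.05151371,   0.        , 274.03009965],
       [  0.        , 292.05151371, 211.18815618],
       [  0.        ,   0.        ,   1.        ]]), 'mount': array([[ 1.95414982e-03, -9.61822731e-01, -2.73666247e-01,
         7.48769387e+01],
       [ 9.99997857e-01,  1.69244131e-03,  1.19239077e-03,
         6.85809115e-01],
       [-6.83704485e-04, -2.73667990e-01,  9.61823977e-01,
        -1.57638496e+02],
       [ 0.00000000e+00,  0.00000000e+00,  0.00000000e+00,
         1.00000000e+00]])}
{'time': 0.1, 'joint_positions': array([ 1.12897168e+00,  3.42663138e-01,  1.52492582e+00,  6.73835595e-06,
        1.27537304e+00, -1.46008673e-01]), 'dq': array([ 4.82322737e-04, -9.99253871e-04, -3.59122212e-03,  3.25912158e-04,
       -1.46247805e-03, -5.57239017e-05]), 'tau': array([ 1.38252934e-03, -4.32008493e+01, -2.44694638e+01,  7.19071389e-02,
        5.26577909e-02, -1.69737564e-05]), 'tool_pos': array([152.87518352, 501.87629115, 226.10770178]), 'tcp_rot': array([-3.14023882e+00, -2.05601936e-04,  2.84577458e+00]), 'contact_force': array([-0.74064423,  0.5382792 ,  0.12605582]), 'moment': array([ 0.0161499 , -0.07504349, -0.01220954]), 'finger_force': 0.0, 'grip_width': 91.53927735869438}
```

View pics/top0.png

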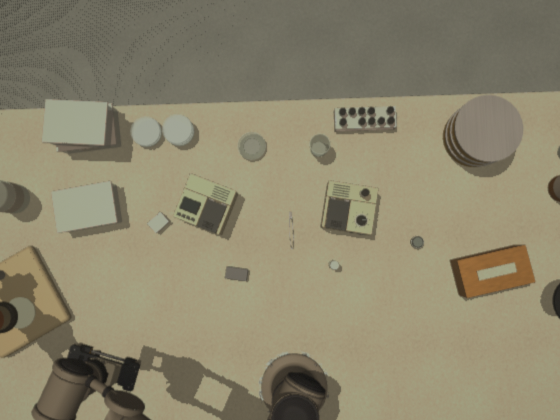

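View pics/scene0.png

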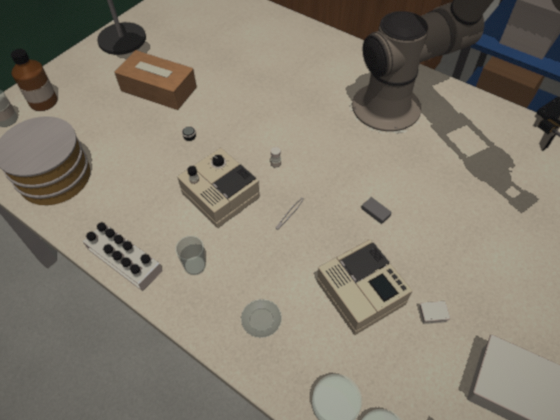

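The power pack is the right-hand box in the top view (about 350,208): knob at (361,220), dark hatch at (338,214), floor vial at (334,265). The recorder is at (205,204). Next I measure the pack from an enlarged crop.

```bash
cat > h.py <<'E'
from plant import *
import cv2, numpy as np
from scipy.spatial.transform import Rotation as Ro
def cam(n,obs=None):
    c=get_calibration(n)
    if n!="wrist": return c["mtx"],Ro.from_euler("xyz",c["attitude"]).as_matrix(),np.array(c["position"])
    R=Ro.from_euler("xyz",obs["tcp_rot"]).as_matrix(); m=c["mount"]
    return c["mtx"],R@m[:3,:3],R@m[:3,3]+obs["tool_pos"]
def ray(C,uv,z):
    K,R,p=C; d=R@np.linalg.inv(K)@np.array([*uv,1.]); return p+d*(z-p[2])/d[2]
def proj(C,P):
    K,R,p=C; q=K@(R.T@(np.array(P,float)-p)); return q[:2]/q[2]
E
python3 - <<'E'
from h import *
C=cam("top"); im=cv2.imread("pics/top0.png")
print("floorvial~",ray(C,(334,265),30),"pack~",ray(C,(350,208),80),"base",proj(C,(0,0,0)))
c=cv2.resize(im[170:280,300:400],None,fx=6,fy=5.4,interpolation=cv2.INTER_CUBIC)
cv2.imwrite("pics/crop1.png",c)
E
```

```text
floorvial~ [ 389.33116341 -141.66014218   30.        ] pack~ [ 569.31586188 -194.22909585   80.        ] base [293.77692459 386.53957491]
```

View pics/crop1.png

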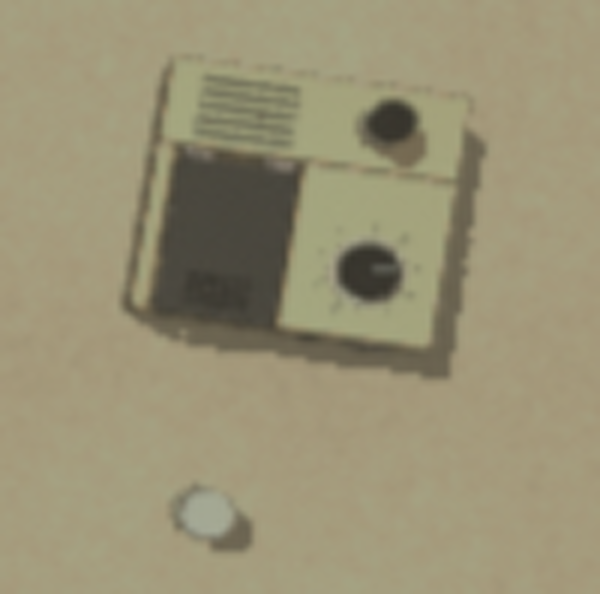

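The crop shows the hatch with the ribbed pad at crop (217,290). The box top corners are about (172,58), (468,98), (433,347) and (135,305), the knob is at (369,271), and the floor vial is at (207,513).

```bash
python3 - <<'E'
from h import *
C=cam("top"); f=lambda x,y:(299.5+(x+.5)/6,169.5+(y+.5)/5.4)
r=lambda x,y,z:ray(C,f(x,y),z)[:2]
pix=[(172,58,80),(468,98,80),(433,347,80),(135,305,80),(217,290,80),(369,271,97),(303,162,80),(279,327,80),(151,311,80)]
loc=np.array([(75,80),(75,-80),(-75,-80),(-75,80),(-59,36),(-35,-40),(20,4),(-75,4),(-75,68)],float)
W=np.array([r(*p) for p in pix])
lc,wc=loc.mean(0),W.mean(0); a=loc-lc;b=W-wc
th=np.arctan2((a[:,0]*b[:,1]-a[:,1]*b[:,0]).sum(),(a*b).sum())
R=np.array([[np.cos(th),-np.sin(th)],[np.sin(th),np.cos(th)]]);t=wc-R@lc
print("yaw",np.degrees(th),"org",t,"pad",R@[-59,36]+t,"direct",W[4]);print((W-(loc@R.T+t)).round(1))
print("floorvial",r(207,513,60))
o=get_obs(); T=Ro.from_euler("xyz",o["tcp_rot"]).as_matrix(); g=np.array([*(R@[-59,36]+t),200])
print(np.degrees(o["tcp_rot"][2]),"shift tool units",T.T@(g-o["tool_pos"])/25)
E
```

```text
yaw -10.198928332859973 org [ 573.10614276 -194.04264768] pad [ 521.41279442 -148.16457299] direct [ 522.23258938 -147.49862482]
[[-1.6 -0.1]
 [-1.6  2.2]
 [ 0.7  0.2]
 [ 1.2 -2.1]
 [ 0.8  0.7]
 [-1.3  2. ]
 [ 2.5 -1.9]
 [-0.3 -2.4]
 [-0.4  1.4]]
floorvial [ 391.96396107 -139.32746003]
163.0508728249217 shift tool units [-21.68146755 -20.57332023   1.06770427]
```

Request:
arm_command([
  [-1,-0.5,0],
  [-1,-0.8,0],
  [-1,-0.8,0],
  [-1,-0.9,0],
  [-1,-1,0],
], gripper=[0,0,0,0,0], twist=[0,0,0,0,0])

```text
time: 0.72
tool_pos: [243.8, 369.1, 226.4]
tcp_rot: [-3.141, -0.0, 2.846]
contact_force: [0.3, -0.3, -0.2]
grip_width: 46.1
finger_force: 0.0
```

Request:
arm_command([
  [-1,-1,0],
  [-1,-1,0],
  [-1,-1,0],
  [-1,-1,0],
  [-1,-1,0],
], gripper=[0,0,0,0,0], twist=[0,0,0,0,0])

```text
time: 1.35
tool_pos: [326.8, 213.0, 226.6]
tcp_rot: [-3.141, -0.0, 2.846]
contact_force: [-0.1, 0.1, -0.1]
grip_width: 0.9
finger_force: 0.0
```

Request:
arm_command([
  [-1,-1,0],
  [-1,-1,0],
  [-1,-1,0],
  [-1,-1,0],
  [-1,-1,0],
], gripper=[0,0,0,0,0], twist=[0,0,0,0,0])

```text
time: 1.98
tool_pos: [409.9, 57.0, 226.5]
tcp_rot: [3.142, -0.001, 2.846]
contact_force: [0.3, 0.2, -0.4]
grip_width: 0.6
finger_force: 0.0
```

Request:
arm_command([
  [-1,-1,0],
  [-0.5,-1,0],
  [0,0,0],
  [0,0,0],
  [0,0,0],
], gripper=[0,0,0,0,0], twist=[-1,-0.35,0,0,0])

```text
time: 2.6
tool_pos: [433.0, 0.8, 226.7]
tcp_rot: [3.141, -0.0, 2.964]
contact_force: [0.9, -0.1, -0.8]
grip_width: 0.4
finger_force: 0.0
```

Request:
arm_command([
  [-1,-1,0],
  [-1,-1,0],
  [-1,-1,0.5],
  [-0.5,-1,0.5],
  [0,-1,0.5],
], gripper=[0,0,0,0,0], twist=[0,0,0,0,0])

```text
time: 3.22
tool_pos: [498.0, -138.7, 188.6]
tcp_rot: [3.141, 0.0, 2.965]
contact_force: [-0.2, 0.3, -0.0]
grip_width: 0.7
finger_force: 0.0
```

Request:
arm_command([
  [0,-0.2,0.5],
  [0,0,0],
  [0,0,0],
  [0,0,0],
  [0,0,0],
], gripper=[0,0,0,0,0], twist=[0,0,0,0,0])

```text
time: 3.85
tool_pos: [496.8, -143.2, 177.2]
tcp_rot: [-3.142, 0.001, 2.964]
contact_force: [-0.4, -0.3, 0.4]
grip_width: 0.6
finger_force: 0.0
```

```bash
python3 - <<'E'
from h import *
o=get_obs(); im=capture("wrist"); C=cam("wrist",o)
np.savez("w1.npz",tool_pos=o["tool_pos"],tcp_rot=o["tcp_rot"])
print(o["tool_pos"],o["tcp_rot"],"pad pred px",proj(C,(521.4,-148.2,80)))
cv2.imwrite("pics/w1.png",cv2.cvtColor(im,cv2.COLOR_RGB2BGR))
E
```

```text
[ 496.7608308  -143.19338113  177.16904176] [-3.14150477e+00  9.08449435e-04  2.96426527e+00] pad pred px [272.14858455 239.34238384]
```

View pics/w1.png

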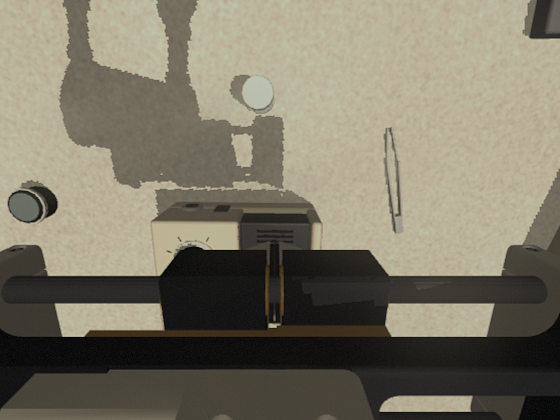

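The wrist view shows the pad ribs at about (274,236), within about 3 mm of the prediction at (272,239). I'll aim at (519,-147) and descend.

Request:
arm_command([
  [-0.9,0,0.6],
  [0,0,1],
  [0,0,1],
  [0,0,0.8],
  [0,0,0],
], gripper=[0,0,0,0,0], twist=[0,0,0,0,0])

```text
time: 4.53
tool_pos: [517.8, -147.1, 90.5]
tcp_rot: [3.141, -0.003, 2.964]
contact_force: [0.5, -0.1, 0.5]
grip_width: 0.5
finger_force: 0.0
```

```bash
python3 - <<'E'
from h import *
o=get_obs();C=cam("scene"); im=cv2.cvtColor(capture("scene"),cv2.COLOR_RGB2BGR)
print(o["tool_pos"],o["contact_force"],proj(C,(519,-147,80)))
a=im[120:240,160:300];cv2.imwrite("pics/s1.png",cv2.resize(a,None,fx=5,fy=5,interpolation=cv2.INTER_CUBIC))
E
```

```text
[ 517.79601935 -147.10084917   90.53293613] [ 0.52297546 -0.14569882  0.51618102] [244.31524775 172.09974341]
```

View pics/s1.png

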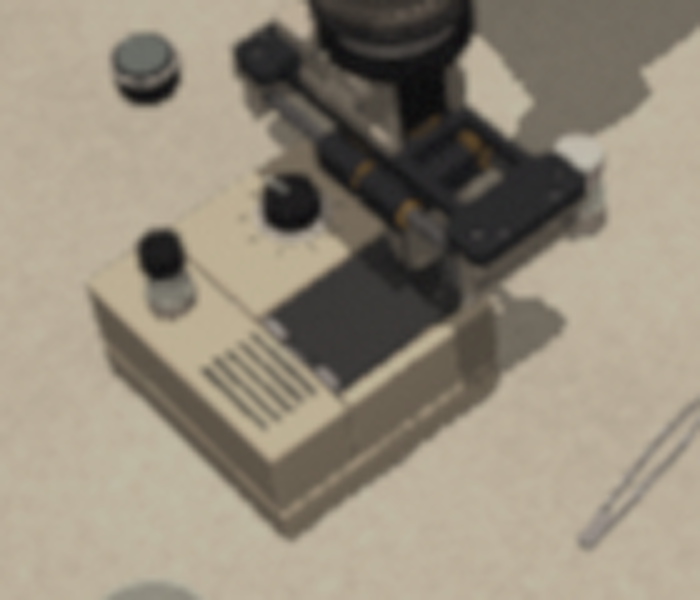

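The fingertip is just above the front of the hatch, at about crop (425,258). I'll descend to the pad next.

Request:
arm_command([
  [0,0,0.2],
  [0,0,0.12],
  [0,0,0.1],
  [0,0,0.05],
  [0,0,0],
], gripper=[0,0,0,0,0], twist=[0,0,0,0,0])

```text
time: 5.2
tool_pos: [518.8, -147.6, 80.3]
tcp_rot: [-3.142, 0.0, 2.964]
contact_force: [-0.9, 0.4, 4.0]
grip_width: 0.5
finger_force: 1.8
```

Request:
arm_command([
  [0,0,0.08],
  [0,0,0.08],
  [0,0,0.04],
  [0,0,0],
  [0,0,0],
], gripper=[0,0,0,0,0], twist=[0,0,0,0,0])

```text
time: 5.82
tool_pos: [518.8, -147.6, 75.0]
tcp_rot: [3.142, 0.0, 2.964]
contact_force: [-0.0, 0.5, 4.8]
grip_width: 0.6
finger_force: 2.2
```

Request:
arm_command([
  [0,0,0.04],
  [0,0,0.03],
  [0,0,0],
  [0,0,0],
  [0,0,0],
], gripper=[0,0,0,0,0], twist=[0,0,0,0,0])

```text
time: 6.45
tool_pos: [518.9, -147.7, 74.3]
tcp_rot: [-3.141, 0.001, 2.964]
contact_force: [-2.6, 1.2, 12.3]
grip_width: 0.3
finger_force: 6.5
```

The force jumped to 12 N with almost no travel, so the pad is on its stop. I'll retreat up and back.

Request:
arm_command([
  [0.1,0,-0.4],
  [0.8,0,-0.7],
  [1,0,-0.7],
  [1,0,-0.6],
  [1,0,-0.6],
], gripper=[0,0,0,0,0], twist=[0,0,0,0,0])

```text
time: 7.08
tool_pos: [421.4, -129.8, 148.3]
tcp_rot: [3.141, -0.001, 2.964]
contact_force: [0.6, -0.4, 0.1]
grip_width: 0.1
finger_force: 0.0
```

Request:
arm_command([
  [0.5,0,-1],
  [0,0,-1],
  [0,0,-1],
  [0,0,0],
  [0,0,0],
], gripper=[0,0,0,0,0], twist=[0,0,0,0,0])

```text
time: 7.7
tool_pos: [409.7, -127.8, 222.1]
tcp_rot: [3.141, -0.002, 2.964]
contact_force: [0.7, -0.7, -0.3]
grip_width: 0.2
finger_force: 0.0
```

```bash
python3 - <<'E'
from h import *
o=get_obs();im=cv2.cvtColor(capture("scene"),cv2.COLOR_RGB2BGR)
print(o["tool_pos"],o["contact_force"])
a=im[100:260,150:320];cv2.imwrite("pics/s2.png",cv2.resize(a,None,fx=3.5,fy=3.5,interpolation=cv2.INTER_CUBIC))
E
```

```text
[ 409.73993359 -127.75697917  222.13612178] [ 0.69269607 -0.7237367  -0.31349975]
```

View pics/s2.png

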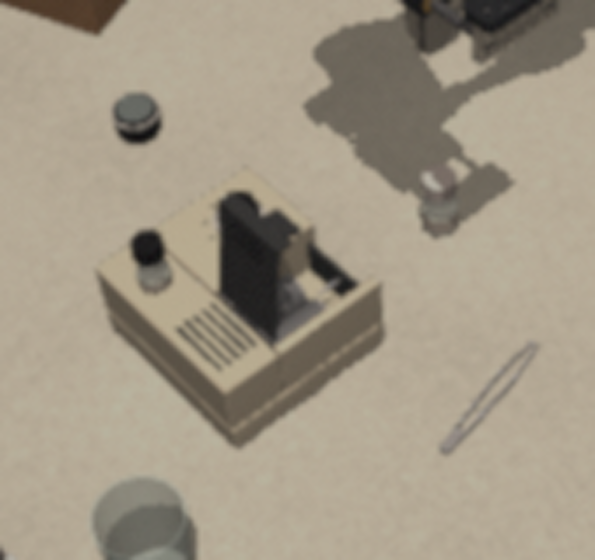

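The hatch stands wide open, with the flap at crop (250,265), and the vials and tweezers are where they were. I'll hold still for over 2 s.

Request:
arm_command([
  [0,0,0],
  [0,0,0],
  [0,0,0],
  [0,0,0],
  [0,0,0],
], gripper=[0,0,0,0,0], twist=[0,0,0,0,0])

```text
time: 8.38
tool_pos: [410.4, -128.1, 223.2]
tcp_rot: [3.142, 0.0, 2.964]
contact_force: [0.5, 0.2, -0.8]
grip_width: 0.4
finger_force: 0.0
```

Request:
arm_command([
  [0,0,0],
  [0,0,0],
  [0,0,0],
  [0,0,0],
  [0,0,0],
], gripper=[0,0,0,0,0], twist=[0,0,0,0,0])

```text
time: 9.0
tool_pos: [410.4, -128.1, 223.2]
tcp_rot: [3.142, 0.0, 2.964]
contact_force: [0.6, -0.8, 0.5]
grip_width: 0.5
finger_force: 0.0
```

Request:
arm_command([
  [0,0,0],
  [0,0,0],
  [0,0,0],
  [0,0,0],
  [0,0,0],
], gripper=[0,0,0,0,0], twist=[0,0,0,0,0])

```text
time: 9.62
tool_pos: [410.3, -128.1, 223.2]
tcp_rot: [3.141, -0.0, 2.964]
contact_force: [-0.3, -0.2, -0.5]
grip_width: 0.5
finger_force: 0.0
```

Request:
arm_command([
  [0,0,0],
  [0,0,0],
  [0,0,0],
  [0,0,0],
  [0,0,0],
], gripper=[0,0,0,0,0], twist=[0,0,0,0,0])

```text
time: 10.25
tool_pos: [410.4, -128.1, 223.2]
tcp_rot: [3.142, 0.0, 2.964]
contact_force: [0.3, -0.5, 0.3]
grip_width: 0.7
finger_force: 0.0
```

Request:
arm_command([
  [0,0,0],
  [0,0,0],
  [0,0,0],
  [0,0,0],
  [0,0,0],
], gripper=[0,0,0,0,0], twist=[0,0,0,0,0])

```text
time: 10.88
tool_pos: [410.4, -128.1, 223.2]
tcp_rot: [3.141, 0.0, 2.964]
contact_force: [-0.1, 0.1, -0.2]
grip_width: 0.7
finger_force: 0.0
```

```bash
python3 - <<'E'
from h import *
im=cv2.cvtColor(capture("scene"),cv2.COLOR_RGB2BGR)
cv2.imwrite("pics/s3.png",im)
E
```

```text
(no output)
```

View pics/s3.png

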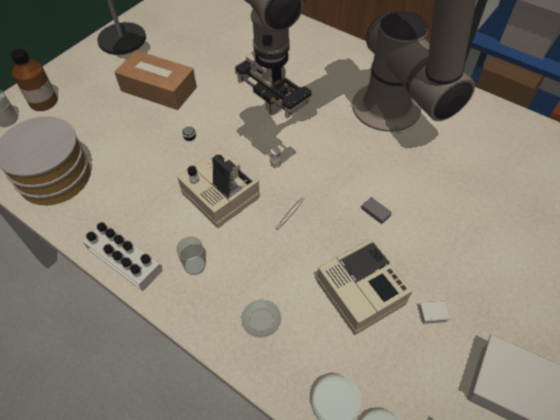

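The flap is still upright at (222,175), the recorder hatch is shut at (365,262), and everything else is in place.

```bash
python3 -c "
from plant import *
print(close_job())"
```

```text
the job is handed in; nothing more can be done
None
```

The power pack's battery hatch was pressed once to its stop, sprang open by itself and stayed open for about 3 s with the hand well clear; nothing else looked disturbed in the last picture, and the job is handed in (no verdict was returned).

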